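# Fit the missing ticket holder to a display shelf and press it down

## Task

On the display shelf the bamboo pot has its ticket holder, but the blue bowl has none. Take the holder with the blue card out of the grooved block, push its tongue fully home behind the shelf's front lip, centred in front of the blue bowl with the card facing outwards like its neighbour, feeling your way and not forcing it, and leave the rest of the display alone. The lip carries double-sided tape that needs steady pressure: finish still gripping the holder and pressing it down firmly, without letting go.

Things in the scene. Friction and masses are not known exactly. Their poses are not given: they have to be found in the camera images.
- shelf: Low wooden display shelf, fixed: board 180 mm deep (x), 300 wide (y), top at z = 70. Origin: centre of its underside. Along its whole +x edge (customers' side, away from the robot) runs a rigid aluminium ticket rail: a channel open at the top, 8 wide, 27 deep, between a 3 thick back leg on the board and the 3 thick front lip. Lip, leg and board are level on top; lip and leg have rounded tops.
- rail (a point): Middle of the ticket rail's mouth: midway between lip and back leg, at the height of their top, half way along y. Axes as the shelf's: x outwards over the lip, y along the rail, z up. A holder fully home rests with its shoulders on lip and back leg, its origin 20 mm below this height.
- block: Dark wooden block, fixed, 60 (x) by 180 (y) by 34 mm high, with a groove 8 wide and 23 deep along y in the middle of its top, in which spare ticket holders stand on their shoulders. Origin: centre of its underside.
- ticket_blue: Ticket holder with the blue card, standing in the block's groove, its card facing the block's +x: dark tongue (4 mm in x, 44 in y, 20 tall, lower edge rounded) under a hardwood frame (16 in x, 52 in y, z = 20 to 60); its flat underside makes a 6 mm shoulder before and behind the tongue. Origin: middle of the tongue's lower edge, frame centred above it; z up; +x is the card side. About 35 g.
- ticket_blue_card (a point): Point on the front (card) face of the blue ticket holder: 8 mm in front of its origin along x, 39 mm above.
- ticket_yellow: Ticket holder with a yellow card, same shape; stands in the same groove, its middle 95 mm from that of the blue one (either may be at the left). Stays there.
- ticket_red: Ticket holder with a red card, same shape; already home in the shelf's rail, in front of the pot. Stays there.
- bowl: Blue ceramic bowl, 92 mm across, 50 high, standing on the shelf with its centre 105 mm behind the rail's middle line; may be at the left or right half. Origin: centre of its underside; axes parallel to the shelf's at the start.
- pot: Bamboo pot with dark rings, 73 mm across, 80 high, standing on the other half of the shelf. Origin: centre of its underside.
Things that resemble listed ones, but are neither listed nor needed, are in the scene too. What is shaped like the ticket_blue but purple is not meant. Of the things shaped like the bowl, the blue one is meant.

How it is judged (in metres and radians):
On the way, in this order (a step that is already met when the one before it is completed fails the run):
1. the blue ticket holder has been lifted clear out of the block's groove by the fingers (z of ticket_blue in the frame of block above 0.044 m and contact force between the fingers and ticket_blue above 1 N), for 0.1 s.
2. its tongue is in the rail behind the lip, at least 6 mm deep, card outwards, within 20 mm of the bowl's middle along the rail (x of ticket_blue in the frame of rail between -0.0045 and 0.0045 m and y of ticket_blue in the frame of bowl between -0.02 and 0.02 m and x of ticket_blue_card in the frame of rail above 0 m and z of ticket_blue in the frame of rail below -0.006 m), for 0.05 s.
At the end, for the whole second after the job is handed in: Blue holder home in the rail (height within 2.5 mm, 4.5 mm of channel middle, upright within 0.08 rad, at rest), card out, within 20 mm of the bowl's middle along the rail, gripped (over 2 N), pressed on the shelf with 4 to 60 N; other holders moved under 8 mm, bowl and pot under 10 (x of ticket_blue in the frame of rail between -0.0045 and 0.0045 m and y of ticket_blue in the frame of bowl between -0.02 and 0.02 m and x of ticket_blue_card in the frame of rail above 0 m and z of ticket_blue in the frame of rail between -0.0225 and -0.0175 m and contact force between ticket_blue and shelf between 4 and 60 N and contact force between the fingers and ticket_blue above 2 N and angle between ticket_blue's own z axis and vertical below 0.08 rad and linear speed of ticket_blue below 0.01 m/s and distance of each of ticket_red, ticket_yellow from where it was at the start of the episode below 0.008 m and distance of each of bowl, pot from where it was at the start of the episode below 0.01 m); the arm keeps its last pose, push and grip.
It fails at once if the red ticket holder is moved by more than 8 mm (distance of ticket_red from where it was at the start of the episode above 0.008 m).
It fails at once if the yellow ticket holder is moved by more than 8 mm (distance of ticket_yellow from where it was at the start of the episode above 0.008 m).
It fails at once if the blue bowl is moved by more than 10 mm (distance of bowl from where it was at the start of the episode above 0.01 m).
It fails at once if the bamboo pot is moved by more than 10 mm (distance of pot from where it was at the start of the episode above 0.01 m).
It fails at once if the holder is forced against the shelf with more than 80 N (contact force between ticket_blue and shelf above 80 N).
It also fails if it takes over 40 s, if anything falls off the work surface, if the arm or the gripper's body presses on something with over 40 N, if the wrist force passes 120 N, or if a joint passes its speed limit or range.

## Robot

A 7-joint arm with a two-finger parallel gripper is mounted at the origin on the work surface. World frame = base frame: x ahead of the robot, y to its left, z up, the work surface at z = 0. Lengths are in mm, angles in rad, forces in N, time in s.
With the tool pointing down it reaches from about 425 to 875 mm from the base axis. Payload 9.9 kg.
Tool frame: the origin (TCP) lies midway between the tips of the shut fingers; the grasp point (between the pads) lies 19 mm behind it; y points along the fingers, x is the direction in which the jaws open and shut, and the axes are right-handed (so a half turn about y gives the same grasp; the last joint's range is limited). The gripper opens to 85 mm and grips with 20 to 120 N. Pads are 22 mm wide; open, the fingers measure 114 mm over their backs; the gripper's body (76 mm by 85 mm) begins 54 mm behind the grasp point. The pads swing forward as they close: fully open they stand 13 mm farther back than shut.
Start: joints at [1.038, 0.576, 0.025, 1.437, -0.015, 1.129, -0.057], TCP at [292.877, -608.155, 231.289] pointing down, gripper open.
Joint ranges: [-2.76, 2.76], [-0.34, 2.15], [-1.52, 1.57], [0.19, 2.46], [-1.09, 4.23], [0.17, 1.99], [-2.82, 2.82]. Speed limits (rad/s): [2.22, 2.22, 3.01, 3.01, 3.14, 3.14, 3.14].

## Interface

Orientations are given as a unit quaternion [x, y, z, w].
In Python, from bench import manip, get_image, get_calibration gives the robot as it stands.
- The arm moves only by the tool send_rows, never from a script. Its arguments are lists of equal length, an entry for each row: "dr": the turn, a rotation vector about the tool's x, y, z in units of 180 degrees (1.0 is 180 degrees), a list of three; "translation": the shift along the tool's x, y, z in units of 0.2 m (1.0 is 0.2 m), a list of three; "fingers": the closure, from 0 (fully open) to 1 (shut). A call has 1 to 20 rows; each row shifts and turns the pose as measured when the row begins, along the tool's axes as they then stand; what a row does not reach is not made up. A row lasts 1/10 s, in which the tool goes at most 50 mm and 8.59 degrees, less where a joint would pass 70% of its speed; a pose out of reach is approached as far as the arm can. A call with a number of a shift or a turn outside -1 to 1 is refused whole. A call with a gripper value outside its range is refused whole. The fingers move at their own pace and stop on an object; "grip_force" is the grip in N (left out, the last holds). Time passes only in rows, so rows that do not move let the fingers close. It gives the time, the measured TCP pose, the force and the opening at its end, in the units of the state.
- manip.state(): the state, without advancing time (a new reading comes with each control period).
- get_image(name): name is "side" or "top" or "wrist"; returns the picture (384x512x3 uint8, blue, green, red); there is no depth.
- get_calibration(name): a dict with "mtx" (3x3 intrinsics, pixels), "T" (4x4, takes a point from camera to world coordinates). Camera axes: x right, y up, looking along -z (the intrinsics and any distortion apply to the point x, -y, -z); pixel columns grow to the right and rows downward; lengths in mm; the calibration is good to about 2 mm. A picture is of the moment at which its call begins: read the wrist's pose just before it. get_calibration takes no time and is no camera call; for the wrist camera it gives the pose at the moment of the call.
- manip.job_done(): hands the job in, once; it reports no verdict.
The state is a dict: "t": time; "joints": joint angles; "qd": joint speeds; "joint_efforts": joint torques, N m; "tool_pos": TCP position; "orientation": TCP orientation; "wrist_force": force on the tool from outside, world axes, zero at the start; "wrist_torque": the same for the moment, N m; "finger_gap": finger opening in mm.
Only numpy, scipy, OpenCV 4.12 (cv2) and the standard library are available. Lean on these libraries where they do the work, as an engineer would, in place of code of your own. Each camera call takes 0.05 s, during which the arm holds its last target. There are 200 camera calls.

## Working session

There is one attempt and no reset: what is moved stays moved. The work goes in short steps, Python scripts to look and compute and a tool call to move; the robot and the scene stay as the last step left them, time stands still between calls to the robot, and variables do not carry over. Pictures are saved under pics/ and viewed, about 8 in all and at most 12, crops included, and the job is handed in when it is done.

Besides the shell and the picture viewer there is one more tool, called after "Request:" as name(argument=value, ...), one argument or row to a line, values as JSON. send_rows: Moves the arm, as the interface text tells. Its arguments: {"type":"object","properties":{"dr":{"type":"array","items":{"type":"array","items":{"type":"number"}}},"translation":{"type":"array","items":{"type":"array","items":{"type":"number"}}},"fingers":{"type":"array","items":{"type":"number"}},"grip_force":{"type":"number"}},"required":["dr","translation","fingers"]}

```bash
mkdir -p pics; ls; cat > h.py <<'E'
import numpy as np,cv2
from bench import manip,get_image,get_calibration
def ray(c,u,v):
    K=c['mtx'];T=np.array(c['T']);K=np.array(K)
    d=np.array([(u-K[0,2])/K[0,0],-(v-K[1,2])/K[1,1],-1.]);return T[:3,3],T[:3,:3]@d
def onz(c,u,v,z):
    o,d=ray(c,u,v);return o+d*(z-o[2])/d[2]
def proj(c,p):
    T=np.array(c['T']);K=np.array(c['mtx']);q=T[:3,:3].T@(np.array(p)-T[:3,3]);q=q/-q[2]
    return K[0,0]*q[0]+K[0,2],-K[1,1]*q[1]+K[1,2]
E
python3 - <<'E'
from h import *
s=manip.state();print(s)
for n in('top','side'):
    c=get_calibration(n);print(n,c);cv2.imwrite(f'pics/{n}0.png',get_image(n))
a=cv2.imread('pics/top0.png');b=cv2.imread('pics/side0.png')
E
```

```text
pics
{'t': 0.0, 'joints': array([ 1.03828139,  0.57651162,  0.02483695,  1.43794564, -0.01497812,
        1.12902774, -0.05649554]), 'qd': array([ 0.00144766, -0.00231859,  0.00019326,  0.00116702,  0.00037398,
       -0.00160151,  0.00094061]), 'joint_efforts': array([ 3.29341838e-04, -7.65776610e+01,  2.25057989e+00, -2.85977733e+01,
        1.52123056e-02,  1.28142047e-02, -1.77414375e-05]), 'tool_pos': array([ 292.61176527, -607.7435267 ,  230.44301686]), 'orientation': array([-0.59842923,  0.37674257, -0.37568246,  0.59900767]), 'wrist_force': array([-0.07836449, -0.2594707 , -0.31341485]), 'wrist_torque': array([ 0.04000579,  0.00141116, -0.0202358 ]), 'finger_gap': 85.36455498113845}
top {'mtx': array([[370.93560759,   0.        , 263.67832433],
       [  0.        , 370.93560759, 189.71419133],
       [  0.        ,   0.        ,   1.        ]]), 'T': array([[ 1.68984038e-02,  9.82000259e-01, -1.88122130e-01,
         4.48577879e+02],
       [-9.99847881e-01,  1.74092987e-02,  1.06368456e-03,
         3.14827059e+01],
       [ 4.31961287e-03,  1.88075539e-01,  9.82145067e-01,
         8.13172383e+02],
       [ 0.00000000e+00,  0.00000000e+00,  0.00000000e+00,
         1.00000000e+00]])}
side {'mtx': array([[380.23870886,   0.        , 251.00406863],
       [  0.        , 380.23870886, 184.7143073 ],
       [  0.        ,   0.        ,   1.        ]]), 'T': array([[ 7.40585969e-01,  4.06793844e-01, -5.34837537e-01,
         1.68828898e+02],
       [-6.71851201e-01,  4.62692915e-01, -5.78386748e-01,
        -4.01936775e+02],
       [ 1.21813701e-02,  7.87676352e-01,  6.15968813e-01,
         5.44756266e+02],
       [ 0.00000000e+00,  0.00000000e+00,  0.00000000e+00,
         1.00000000e+00]])}
```

View pics/top0.png

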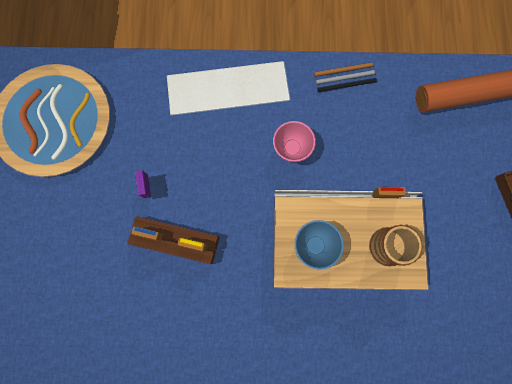

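View pics/side0.png

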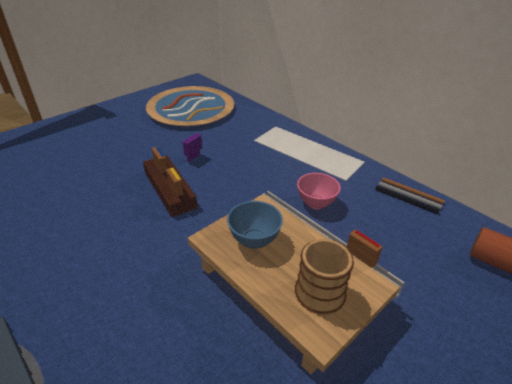

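```bash
python3 - <<'E'
from h import *
from scipy.spatial.transform import Rotation as R
s=manip.state();print(R.from_quat(s['orientation']).as_matrix().round(3))
im=cv2.imread('pics/top0.png');c=get_calibration('top')
h=cv2.cvtColor(im,cv2.COLOR_BGR2HSV)
def m(lo,hi,box):
    k=cv2.inRange(h,lo,hi);z=np.zeros_like(k);x0,y0,x1,y1=box;z[y0:y1,x0:x1]=k[y0:y1,x0:x1];return z
def rect(name,k,z):
    p=np.argwhere(k>0)[:,::-1].astype(np.float32)
    r=cv2.minAreaRect(p);b=cv2.boxPoints(r)
    w=np.array([onz(c,*q,z) for q in b])
    print(name,len(p),b.round(1).tolist(),w[:,:2].round(1).tolist(),'ctr',onz(c,*r[0],z).round(1))
rect('yellow',m((22,150,120),(35,255,255),(120,210,225,270)),72)
print('hsv around blue',[h[y,x].tolist() for y in(229,231,233,235) for x in (138,145,152)])
print('tablecloth',h[300,100].tolist())
rect('frame wood+cards',m((8,100,90),(35,255,255),(120,210,225,270)),74)
rect('block',m((0,60,20),(20,255,255),(110,205,230,275)),34)
rect('bowl',m((95,60,60),(112,230,255),(285,205,350,280)),120)
rect('red',m((0,180,120),(6,255,255),(365,180,415,200)),108)
print('bowl hsv',h[240,300].tolist(),h[222,320].tolist())
cr=[cv2.resize(im[205:275,115:235],None,fx=5,fy=5,interpolation=cv2.INTER_CUBIC)]
cr.append(cv2.resize(im[180:300,265:435],(600,424),interpolation=cv2.INTER_CUBIC)[:240])
cv2.imwrite('pics/c1.png',np.vstack(cr))
E
```

```text
[[ 0.434 -0.001  0.901]
 [-0.901  0.001  0.434]
 [-0.001 -1.    -0.   ]]
yellow 101 [[179.39999389648438, 241.39999389648438], [180.5, 236.89999389648438], [202.1999969482422, 242.3000030517578], [201.10000610351562, 246.8000030517578]] [[483.5, 195.7], [492.3, 194.0], [482.4, 150.6], [473.7, 152.4]] ctr [483.  173.2  72. ]
hsv around blue [[107, 197, 154], [135, 20, 104], [10, 151, 64], [130, 40, 116], [107, 200, 154], [109, 122, 128], [16, 176, 174], [4, 65, 134], [107, 195, 156], [15, 170, 138], [15, 172, 172], [10, 118, 162]]
tablecloth [110, 131, 134]
frame wood+cards 1622 [[127.69999694824219, 243.3000030517578], [134.39999389648438, 215.60000610351562], [216.8000030517578, 235.60000610351562], [210.10000610351562, 263.29998779296875]] [[477.9, 296.9], [532.9, 288.2], [496.0, 121.9], [442.0, 132.8]] ctr [486.9 209.6  74. ]
block 2275 [[127.19999694824219, 243.1999969482422], [134.10000610351562, 215.3000030517578], [218.89999389648438, 236.1999969482422], [212.10000610351562, 264.1000061035156]] [[479.6, 312.3], [538.1, 302.9], [497.5, 122.3], [440.1, 134.2]] ctr [488.5 217.5  34. ]
bowl 1859 [[295.0, 221.0], [342.0, 221.0], [342.0, 268.0], [295.0, 268.0]] [[522.7, -28.9], [524.3, -117.0], [438.0, -115.1], [436.6, -29.0]] ctr [479.9 -72.5 120. ]
red 66 [[381.0, 188.0], [402.0, 188.0], [402.0, 190.0], [381.0, 190.0]] [[591.1, -196.8], [591.8, -237.6], [587.8, -237.4], [587.1, -196.6]] ctr [ 589.5 -217.1  108. ]
bowl hsv [104, 122, 90] [103, 126, 123]
```

View pics/c1.png

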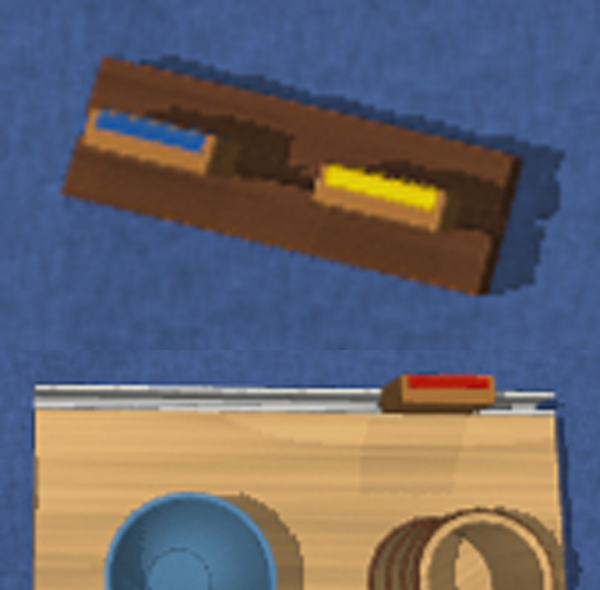

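Request:
send_rows(
  dr=[
    [0, -0.041, 0],
    [0, -0.041, 0],
    [0, -0.041, 0],
    [0, -0.041, 0],
    [0, -0.041, 0],
    [0, -0.041, 0],
    [0, -0.041, 0],
  ],
  translation=[
    [0, 0, 0],
    [0, 0, 0],
    [0, 0, 0],
    [0, 0, 0],
    [0, 0, 0],
    [0, 0, 0],
    [0, 0, 0],
  ],
  fingers=[0, 0, 0, 0, 0, 0, 0],
)

```text
t: 0.8
tool_pos: [292.1, -605.9, 226.9]
orientation: [-0.702, 0.068, -0.064, 0.706]
wrist_force: [0.3, 0.4, 0.4]
finger_gap: 85.4
```

```bash
cat >> h.py <<'E'
from scipy.spatial.transform import Rotation as Ro
def rep(tgt=None,yaw=None):
    s=manip.state();M=Ro.from_quat(s['orientation']).as_matrix()
    print('t',round(s['t'],2),'pos',s['tool_pos'].round(1),'yaw',round(np.degrees(np.arctan2(M[1,0],M[0,0])),2),'down',M[:,1].round(4),'F',s['wrist_force'].round(1),'gap',round(s['finger_gap'],1))
    if tgt is not None:
        d=np.array(tgt)-s['tool_pos'];print('d world',d.round(1),'tool units',(M.T@d/200).round(3))
        D=np.array([[np.cos(yaw),0,-np.sin(yaw)],[np.sin(yaw),0,np.cos(yaw)],[0,-1,0]])
        print('dr units',(Ro.from_matrix(M.T@D).as_rotvec()/np.pi).round(4))
E
python3 -c "
from h import *
rep([560,-150,230],np.radians(-12.75));rep([500.5,266.5,150],np.radians(-12.75))
im=cv2.imread('pics/top0.png');c=get_calibration('top')
g=im.max(2)
for u in (280,300,330,350,370,412,418): print(u,[(v,im[v,u].tolist()) for v in range(189,199)] if u in(300,350) else '')
"
```

```text
t 0.8 pos [ 292.1 -605.9  226.9] yaw -10.69 down [-0.0046  0.0071 -1.    ] F [0.3 0.4 0.4] gap 85.4
d world [267.9 455.9   3.1] tool units [ 0.894 -0.005  2.489]
dr units [-0.0019  0.0115 -0.0019]
t 0.8 pos [ 292.1 -605.9  226.9] yaw -10.69 down [-0.0046  0.0071 -1.    ] F [0.3 0.4 0.4] gap 85.4
d world [208.4 872.4 -76.9] tool units [0.218 0.411 4.477]
dr units [-0.0019  0.0115 -0.0019]
280 
300 [(189, [135, 83, 57]), (190, [211, 221, 223]), (191, [137, 144, 146]), (192, [89, 93, 92]), (193, [107, 110, 109]), (194, [173, 178, 178]), (195, [169, 174, 173]), (196, [143, 147, 150]), (197, [119, 175, 207]), (198, [113, 178, 219])]
330 
350 [(189, [136, 88, 64]), (190, [116, 76, 57]), (191, [181, 189, 190]), (192, [114, 120, 120]), (193, [86, 89, 88]), (194, [127, 130, 131]), (195, [171, 176, 176]), (196, [199, 202, 200]), (197, [131, 147, 159]), (198, [104, 161, 205])]
370 
412 
418
```

Request:
send_rows(
  dr=[
    [0, 0, 0],
    [0, 0, 0],
    [0, 0, 0],
    [0, 0, 0],
    [0, 0, 0],
    [0, 0, 0],
    [0, 0, 0],
    [0, 0, 0],
    [0, 0, 0],
    [0, 0, 0],
    [0, 0, 0],
    [0, 0, 0],
  ],
  translation=[
    [0.075, -0.005, 0.2],
    [0.075, -0.005, 0.2],
    [0.075, -0.005, 0.2],
    [0.075, -0.005, 0.2],
    [0.075, -0.005, 0.2],
    [0.075, -0.005, 0.2],
    [0.075, -0.005, 0.2],
    [0.075, -0.005, 0.2],
    [0.075, -0.005, 0.2],
    [0.075, -0.005, 0.2],
    [0.075, -0.005, 0.2],
    [0.075, -0.005, 0.2],
  ],
  fingers=[0, 0, 0, 0, 0, 0, 0, 0, 0, 0, 0, 0],
)

```text
t: 2.0
tool_pos: [559.1, -157.6, 235.1]
orientation: [-0.701, 0.074, -0.064, 0.707]
wrist_force: [0.8, -0.5, -0.9]
finger_gap: 85.4
```

```bash
python3 -c "
from h import *
rep([500.5,266.5,180],np.radians(-12.75))
cv2.imwrite('pics/w1.png',get_image('wrist'));rep()
c=get_calibration('wrist');print(np.array(c['T']).round(3),c['mtx'][0])"
```

```text
t 2.0 pos [ 559.1 -157.6  235.1] yaw -11.2 down [-0.0132  0.0094 -0.9999] F [ 0.8 -0.5 -0.9] gap 85.4
d world [-58.6 424.1 -55.1] tool units [-0.695  0.299  2.021]
dr units [-0.002   0.0086 -0.0047]
t 2.05 pos [ 563.3 -148.5  235.4] yaw -10.67 down [-0.01    0.0148 -0.9998] F [4.4 7.2 0.9] gap 85.8
[[ 9.83000e-01  1.73000e-01  6.80000e-02  5.78832e+02]
 [-1.86000e-01  9.37000e-01  2.96000e-01 -7.08160e+01]
 [-1.30000e-02 -3.04000e-01  9.53000e-01  3.79822e+02]
 [ 0.00000e+00  0.00000e+00  0.00000e+00  1.00000e+00]] [295.78212624   0.         254.92427886]
```

View pics/w1.png

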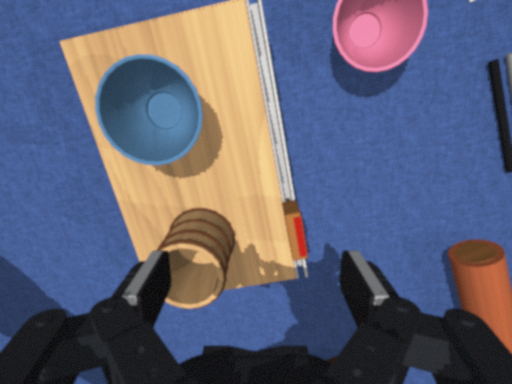

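Request:
send_rows(
  dr=[
    [0, 0.001, 0],
    [0, 0.001, 0],
    [0, 0.001, 0],
    [0, 0.001, 0],
    [0, 0.001, 0],
    [0, 0.001, 0],
    [0, 0.001, 0],
    [0, 0.001, 0],
    [0, 0.001, 0],
    [0, 0.001, 0],
    [0, 0, 0],
    [0, 0, 0],
  ],
  translation=[
    [-0.065, 0.025, 0.19],
    [-0.07, 0.025, 0.19],
    [-0.07, 0.025, 0.19],
    [-0.07, 0.025, 0.19],
    [-0.07, 0.025, 0.19],
    [-0.07, 0.025, 0.19],
    [-0.07, 0.025, 0.19],
    [-0.07, 0.025, 0.19],
    [-0.07, 0.025, 0.19],
    [-0.07, 0.025, 0.19],
    [0, 0, 0],
    [0, 0, 0],
  ],
  fingers=[0, 0, 0, 0, 0, 0, 0, 0, 0, 0, 0, 0],
)

```text
t: 3.25
tool_pos: [497.7, 267.6, 186.2]
orientation: [-0.698, 0.082, -0.07, 0.708]
wrist_force: [0.5, -1.0, -0.0]
finger_gap: 85.7
```

```bash
python3 -c "
from h import *
rep([500.5,266.5,180],np.radians(-12.75))
c=get_calibration('wrist');cv2.imwrite('pics/w2.png',get_image('wrist'));rep()
np.savez('w2c.npz',T=c['T'],mtx=c['mtx'])
h=cv2.cvtColor(cv2.imread('pics/w2.png'),cv2.COLOR_BGR2HSV)
print(proj(c,[500.5,266.5,74]))
k=cv2.inRange(h,(100,170,100),(112,255,255));n,l,st,ce=cv2.connectedComponentsWithStats(k)
for i in range(1,n):
  if st[i,4]>40: print(st[i],ce[i])
"
```

```text
t 3.25 pos [497.7 267.6 186.2] yaw -12.3 down [-0.015   0.0145 -0.9998] F [ 0.5 -1.  -0. ] gap 85.7
d world [ 2.8 -1.1 -6.2] tool units [ 0.015  0.031 -0.003]
dr units [-0.0035  0.0025 -0.0057]
t 3.3 pos [497.5 268.  186.3] yaw -12.29 down [-0.0152  0.0153 -0.9998] F [-0.2  0.5  0.7] gap 85.5
(np.float64(261.35791064949996), np.float64(191.293418196055))
[263 170   5  43 174] [264.75287356 191.01724138]
```

View pics/w2.png

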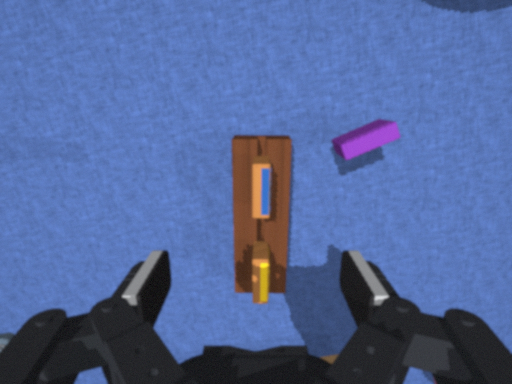

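Request:
send_rows(
  dr=[
    [-0.0035, 0.0025, -0.0057],
    [0, 0, 0],
    [0, 0, 0],
    [0, 0, 0],
    [0, 0, 0],
    [0, 0, 0],
  ],
  translation=[
    [0.015, 0.1, -0.003],
    [0, 0.12, 0],
    [0, 0.12, 0],
    [0, 0.12, 0],
    [0, 0.05, 0],
    [0, 0, 0],
  ],
  fingers=[0, 0, 0, 0, 0, 0],
)

```text
t: 3.9
tool_pos: [504.2, 258.7, 82.5]
orientation: [0.703, -0.081, 0.084, -0.702]
wrist_force: [0.8, 0.2, -0.4]
finger_gap: 85.2
```

```bash
python3 -c "
from h import *
rep([500.5,266.5,40],np.radians(-12.75))"
```

```text
t 3.9 pos [504.2 258.7  82.5] yaw -13.37 down [ 0.0039 -0.0016 -1.    ] F [ 0.8  0.2 -0.4] gap 85.2
d world [ -3.7   7.8 -42.5] tool units [-0.028  0.212  0.034]
dr units [ 0.0002 -0.0034  0.0013]
```

Request:
send_rows(
  dr=[
    [0, -0.0034, 0.001],
    [0, 0, 0],
    [0, 0, 0],
    [0, 0, 0],
  ],
  translation=[
    [-0.028, 0.06, 0.034],
    [0, 0.08, 0],
    [0, 0.06, 0],
    [0, 0, 0],
  ],
  fingers=[0, 0, 0, 0],
)

```text
t: 4.3
tool_pos: [502.1, 267.9, 43.1]
orientation: [-0.702, 0.077, -0.08, 0.704]
wrist_force: [0.1, 0.4, 0.6]
finger_gap: 85.4
```

```bash
python3 -c "
from h import *
rep([500.5,266.5,40],np.radians(-12.75))
c=get_calibration('wrist');cv2.imwrite('pics/w3.png',get_image('wrist'))
h=cv2.cvtColor(cv2.imread('pics/w3.png'),cv2.COLOR_BGR2HSV)
k=cv2.inRange(h,(100,170,100),(112,255,255));n,l,st,ce=cv2.connectedComponentsWithStats(k)
for i in range(1,n):
  if st[i,4]>40: print(st[i],ce[i])
print([proj(c,[500.5+a*.975+b*.221,266.5-a*.221+b*.975,74]) for a in(-8,0,8) for b in(-26,26)])
"
```

```text
t 4.3 pos [502.1 267.9  43.1] yaw -12.78 down [ 0.0046  0.002  -1.    ] F [0.1 0.4 0.6] gap 85.4
d world [-1.6 -1.4 -3.1] tool units [-0.006  0.015 -0.009]
dr units [-0.0009 -0.0002  0.0013]
[255 249  13  81 963] [261.31152648 288.00207684]
[(np.float64(237.68075659434433), np.float64(335.6175251650483)), (np.float64(235.3648303599218), np.float64(236.9658718994471)), (np.float64(254.46979927329323), np.float64(335.5598805329697)), (np.float64(254.34610017275682), np.float64(236.92326320415958)), (np.float64(271.2520509169821), np.float64(335.50225921768987)), (np.float64(273.3186901587784), np.float64(236.88067399313724))]
```

View pics/w3.png

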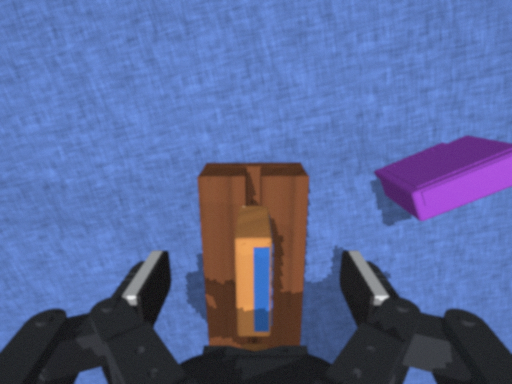

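Request:
send_rows(
  dr=[
    [-0.001, 0, 0.001],
    [0, 0, 0],
    [0, 0, 0],
    [0, 0, 0],
    [0, 0, 0],
    [0, 0, 0],
    [0, 0, 0],
    [0, 0, 0],
    [0, 0, 0],
    [0, 0, 0],
  ],
  translation=[
    [-0.006, 0.015, -0.006],
    [0, 0, 0],
    [0, 0, 0],
    [0, 0, 0],
    [0, 0, 0],
    [0, 0, 0],
    [0, 0, 0],
    [0, 0, 0],
    [0, 0, 0],
    [0, 0, 0],
  ],
  fingers=[0, 0.5, 1, 1, 1, 1, 1, 1, 1, 1],
  grip_force=70,
)

```text
t: 5.35
tool_pos: [502.1, 267.9, 43.0]
orientation: [-0.702, 0.077, -0.08, 0.703]
wrist_force: [-0.0, 0.0, -0.7]
finger_gap: 14.5
```

```bash
python3 -c "
from h import *
rep([500.5,266.5,40],np.radians(-12.75))"
```

```text
t 5.35 pos [502.1 267.9  43. ] yaw -12.79 down [ 0.0044  0.0015 -1.    ] F [-0.   0.  -0.7] gap 14.5
d world [-1.6 -1.4 -3. ] tool units [-0.006  0.015 -0.009]
dr units [-0.0008 -0.0002  0.0013]
```

Request:
send_rows(
  dr=[
    [0, 0, 0],
    [0, 0, 0],
    [0, 0, 0],
    [0, -0.014, 0],
    [0, -0.014, 0],
    [0, -0.014, 0],
    [0, -0.014, 0],
    [0, -0.014, 0],
    [0, 0, 0],
  ],
  translation=[
    [0, -0.05, 0],
    [0, -0.1, 0],
    [0, -0.1, 0],
    [0, -0.15, 0],
    [0, -0.15, 0],
    [0, -0.15, 0],
    [0, -0.1, 0],
    [0, 0, 0],
    [0, 0, 0],
  ],
  fingers=[1, 1, 1, 1, 1, 1, 1, 1, 1],
)

```text
t: 6.25
tool_pos: [500.2, 267.7, 214.9]
orientation: [-0.707, -0.004, 0.0, 0.708]
wrist_force: [0.9, 0.4, -0.9]
finger_gap: 15.0
```

```bash
python3 -c "
from h import *
c=get_calibration('top')
print(onz(c,300,193,70),onz(c,350,193.5,70),onz(c,319,245,120))
rep([587,-72,200],0)"
```

```text
[585.42337595 -43.42647766  70.        ] [ 586.19043924 -145.35543721   70.        ] [478.98235502 -73.41790505 120.        ]
t 6.25 pos [500.2 267.7 214.9] yaw 0.36 down [ 0.0051  0.0017 -1.    ] F [ 0.9  0.4 -0.9] gap 15.0
d world [  86.8 -339.7  -14.9] tool units [ 0.423  0.074 -1.701]
dr units [-0.0005  0.002   0.0016]
```

Request:
send_rows(
  dr=[
    [0, 0.002, 0.0015],
    [0, 0, 0],
    [0, 0, 0],
    [0, 0, 0],
    [0, 0, 0],
    [0, 0, 0],
    [0, 0, 0],
    [0, 0, 0],
    [0, 0, 0],
    [0, 0, 0],
    [0, 0, 0],
  ],
  translation=[
    [0.045, 0, -0.18],
    [0.046, 0, -0.18],
    [0.046, 0, -0.18],
    [0.046, 0, -0.18],
    [0.046, 0, -0.18],
    [0.046, 0, -0.18],
    [0.046, 0, -0.18],
    [0.046, 0, -0.18],
    [0.046, 0, -0.16],
    [0, 0, 0],
    [0, 0, 0],
  ],
  fingers=[1, 1, 1, 1, 1, 1, 1, 1, 1, 1, 1],
)

```text
t: 7.35
tool_pos: [581.5, -63.6, 213.4]
orientation: [-0.706, 0.006, -0.002, 0.708]
wrist_force: [-0.5, 0.4, -0.6]
finger_gap: 14.7
```

```bash
python3 -c "
from h import *
rep([585.5,-72,180],0)
c=get_calibration('wrist');cv2.imwrite('pics/w4.png',get_image('wrist'));np.savez('w4c.npz',**c)
rep()
"
```

```text
t 7.35 pos [581.5 -63.6 213.4] yaw -0.65 down [-0.0048  0.0038 -1.    ] F [-0.5  0.4 -0.6] gap 14.7
d world [  4.   -8.4 -33.4] tool units [ 0.022  0.167 -0.042]
dr units [-0.0012 -0.0036 -0.0015]
t 7.4 pos [581.4 -64.1 213.3] yaw -0.65 down [-0.005  0.003 -1.   ] F [ 0.1 -0.4 -0.9] gap 15.0
```

View pics/w4.png

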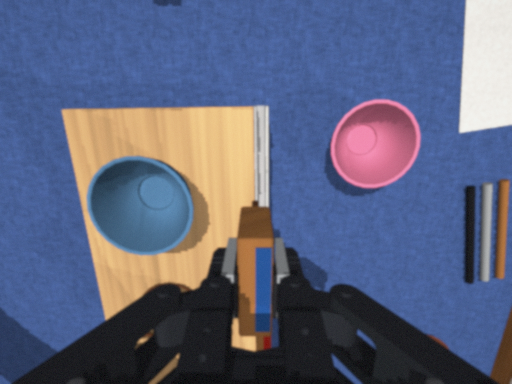

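```bash
python3 -c "
from h import *
c=dict(np.load('w4c.npz'));im=cv2.imread('pics/w4.png');h=cv2.cvtColor(im,cv2.COLOR_BGR2HSV)
k=cv2.inRange(h,(0,0,0),(179,65,255))
for v in (112,130,150,170,190):
  xs=np.where(k[v,245:280])[0]+245
  print(v,xs.min(),xs.max(),im[v,250:274].max(1).tolist(),onz(c,xs.min(),v+.5,70)[:2].round(1),onz(c,xs.max()+1,v+.5,70)[:2].round(1))
k=cv2.inRange(h,(98,60,40),(106,255,255));k[:,:80]=0;k[:,200:]=0;k[:150]=0;k[262:]=0
k=cv2.morphologyEx(k,cv2.MORPH_OPEN,np.ones((5,5)))
cs=max(cv2.findContours(k,0,1)[0],key=cv2.contourArea)
e=cv2.fitEllipse(cv2.convexHull(cs));print(e,cv2.boundingRect(cs),onz(c,*e[0],120))
print([proj(c,[581.5-.005*30+0,-63.6+b,152]) for b in(-22,22)])
"
```

```text
112 254 268 [242, 237, 226, 207, 197, 195, 173, 162, 180, 202, 207, 203, 204, 194, 183, 193, 217, 213, 181, 157, 151, 150, 147, 144] [579.7   2.8] [593.8   2.7]
130 254 269 [241, 238, 229, 209, 197, 198, 178, 148, 148, 174, 198, 204, 205, 196, 188, 196, 218, 210, 165, 131, 134, 148, 151, 152] [579.5 -13.8] [594.8 -13.9]
150 254 269 [240, 238, 229, 211, 199, 200, 190, 162, 146, 152, 180, 201, 207, 201, 192, 201, 221, 212, 164, 123, 120, 141, 155, 158] [579.3 -32.9] [594.9 -33.1]
170 254 269 [237, 235, 232, 223, 203, 199, 189, 166, 156, 180, 204, 212, 209, 203, 185, 180, 196, 197, 163, 123, 112, 113, 129, 145] [579.  -52.9] [594.9 -53.1]
190 255 269 [233, 232, 227, 221, 201, 195, 195, 171, 144, 149, 179, 203, 211, 202, 187, 184, 206, 208, 165, 123, 116, 138, 151, 160] [579.8 -73.8] [595. -74.]
((140.13528442382812, 204.88681030273438), (95.0427017211914, 108.23121643066406), 117.50865936279297) (88, 157, 105, 97) [481.71604409 -69.94319245 120.        ]
[(np.float64(256.73489383176013), np.float64(237.36304705014024)), (np.float64(256.1394083102949), np.float64(182.16333483646775))]
```

Request:
send_rows(
  dr=[
    [-0.001, -0.004, -0.0015],
    [0, 0, 0],
    [0, 0, 0],
    [0, 0, 0],
    [0, 0, 0],
    [0, 0, 0],
  ],
  translation=[
    [0.028, 0.08, -0.037],
    [0, 0.12, 0],
    [0, 0.12, 0],
    [0, 0.12, 0],
    [0, 0.06, 0],
    [0, 0, 0],
  ],
  fingers=[1, 1, 1, 1, 1, 1],
)

```text
t: 8.0
tool_pos: [586.9, -63.1, 111.9]
orientation: [-0.706, -0.004, 0.002, 0.708]
wrist_force: [-0.0, 0.1, -0.8]
finger_gap: 14.8
```

```bash
python3 -c "
from h import *
rep([587,-71,105],0.003)
c=get_calibration('wrist');cv2.imwrite('pics/w5.png',get_image('wrist'));np.savez('w5c.npz',**c)
rep()
im=cv2.imread('pics/w5.png')
cv2.imwrite('pics/w5c.png',cv2.resize(im[60:340,180:340],None,fx=2.1,fy=2.1,interpolation=cv2.INTER_CUBIC))
for v in (80,110,140,160): print(v,list(zip(range(240,290),im[v,240:290].max(1).tolist())) if v==80 else im[v,240:290].max(1).tolist())
print([proj(c,[587+a,-30,70]) for a in (-7,-4,0,4,7)])
"
```

```text
t 8.0 pos [586.9 -63.1 111.9] yaw 0.52 down [ 0.0021  0.0024 -1.    ] F [-0.   0.1 -0.8] gap 14.8
d world [ 0.1 -7.9 -6.9] tool units [-0.     0.034 -0.04 ]
dr units [-0.0008  0.0019  0.0007]
t 8.05 pos [587.4 -62.9 112.7] yaw 0.52 down [ 0.0031  0.0025 -1.    ] F [ 0.2  0.  -0.6] gap 14.9
80 [(240, 152), (241, 146), (242, 147), (243, 146), (244, 146), (245, 144), (246, 148), (247, 145), (248, 148), (249, 144), (250, 150), (251, 150), (252, 151), (253, 153), (254, 152), (255, 153), (256, 155), (257, 156), (258, 154), (259, 152), (260, 153), (261, 154), (262, 156), (263, 157), (264, 158), (265, 158), (266, 154), (267, 152), (268, 152), (269, 163), (270, 169), (271, 167), (272, 162), (273, 156), (274, 155), (275, 158), (276, 158), (277, 161), (278, 162), (279, 163), (280, 160), (281, 157), (282, 155), (283, 153), (284, 151), (285, 144), (286, 143), (287, 142), (288, 145), (289, 146)]
110 [144, 145, 147, 143, 143, 143, 141, 141, 138, 146, 157, 170, 172, 176, 173, 172, 168, 171, 168, 169, 164, 155, 147, 143, 145, 147, 152, 152, 151, 151, 152, 151, 157, 155, 154, 153, 157, 159, 157, 151, 
[... 186 characters left out ...]
83, 133, 119, 135, 148, 156, 152, 153, 147, 141, 141, 142, 144, 150, 152, 156, 154, 150, 143, 144, 142, 146, 147, 144]
160 [238, 236, 232, 214, 186, 185, 199, 203, 177, 140, 122, 125, 128, 144, 172, 195, 202, 203, 201, 197, 179, 163, 177, 216, 225, 210, 158, 118, 103, 104, 107, 117, 140, 155, 158, 156, 156, 158, 153, 152, 155, 154, 155, 152, 144, 144, 142, 146, 147, 149]
[(np.float64(245.89508911844592), np.float64(173.8935772608669)), (np.float64(250.53936494413526), np.float64(173.93024610253755)), (np.float64(256.73066493015216), np.float64(173.97912946077116)), (np.float64(262.92074492501337), np.float64(174.0280031865746)), (np.float64(267.5625045188693), np.float64(174.0646521613575))]
```

View pics/w5c.png

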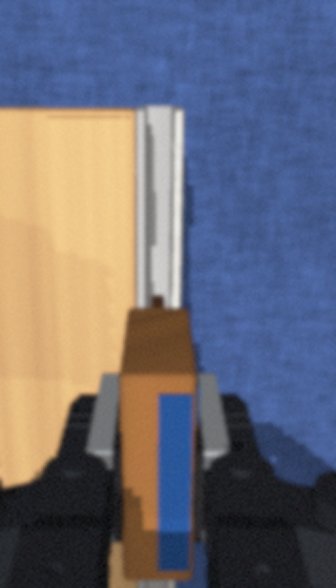

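Request:
send_rows(
  dr=[
    [-0.001, 0.002, 0.0007],
    [0, 0, 0],
    [0, 0, 0],
    [0, 0, 0],
  ],
  translation=[
    [-0.002, 0.025, -0.035],
    [0, 0.02, -0.01],
    [0, 0.02, 0],
    [0, 0, 0],
  ],
  fingers=[1, 1, 1, 1],
)

```text
t: 8.45
tool_pos: [589.0, -72.5, 102.0]
orientation: [0.708, 0.003, 0.001, -0.707]
wrist_force: [-0.1, 0.4, -1.7]
finger_gap: 15.3
```

```bash
python3 -c "
from h import *
rep([586.7,-71,95],0.003)"
```

```text
t 8.45 pos [589.  -72.5 102. ] yaw 0.12 down [ 0.0057 -0.0016 -1.    ] F [-0.1  0.4 -1.7] gap 15.3
d world [-2.3  1.5 -7. ] tool units [-0.012  0.035  0.008]
dr units [ 0.0005 -0.0003  0.0018]
```

Request:
send_rows(
  dr=[
    [0, 0, 0.002],
    [0, 0, 0],
  ],
  translation=[
    [-0.014, 0, 0],
    [0, 0, 0],
  ],
  fingers=[1, 1],
)

```text
t: 8.65
tool_pos: [586.1, -72.7, 102.5]
orientation: [0.708, 0.0, -0.001, -0.707]
wrist_force: [0.5, -0.6, 0.3]
finger_gap: 15.4
```

```bash
python3 -c "
from h import *
rep([586.7,-71,95],0.003)"
```

```text
t 8.65 pos [586.1 -72.7 102.5] yaw 0.1 down [-4.0e-04 -1.6e-03 -1.0e+00] F [ 0.5 -0.6  0.3] gap 15.4
d world [ 0.6  1.7 -7.5] tool units [0.003 0.037 0.008]
dr units [ 0.0005 -0.0004 -0.0001]
```

Upright and at x 586.1. Feel the way down.

Request:
send_rows(
  dr=[
    [0, 0, 0],
    [0, 0, 0],
    [0, 0, 0],
  ],
  translation=[
    [0.002, 0.012, 0],
    [0, 0.012, 0],
    [0, 0.012, 0],
  ],
  fingers=[1, 1, 1],
)

```text
t: 8.95
tool_pos: [587.0, -72.6, 95.4]
orientation: [0.708, 0.001, -0.0, -0.707]
wrist_force: [-0.2, -0.4, -0.2]
finger_gap: 15.1
```

```bash
python3 -c "
from h import *
rep([586.7,-71,95],0.003)"
```

```text
t 8.95 pos [587.  -72.6  95.4] yaw 0.11 down [ 8.0e-04 -1.6e-03 -1.0e+00] F [-0.2 -0.4 -0.2] gap 15.1
d world [-0.3  1.6 -0.4] tool units [-0.001  0.002  0.008]
dr units [ 0.0005 -0.0004  0.0002]
```

Request:
send_rows(
  dr=[
    [0, 0, 0],
    [0, 0, 0],
    [0, 0, 0],
    [0, 0, 0],
    [0, 0, 0],
  ],
  translation=[
    [-0.002, 0.012, 0],
    [-0.001, 0.012, 0],
    [0, 0.012, 0],
    [0, 0.012, 0],
    [0, 0.012, 0],
  ],
  fingers=[1, 1, 1, 1, 1],
)

```text
t: 9.45
tool_pos: [586.1, -72.5, 82.0]
orientation: [0.708, 0.001, -0.001, -0.707]
wrist_force: [-0.8, -0.2, -0.7]
finger_gap: 15.0
```

```bash
python3 -c "
from h import *
rep([586.7,-71,79],0.003)"
```

```text
t 9.45 pos [586.1 -72.5  82. ] yaw 0.11 down [ 2.0e-04 -1.5e-03 -1.0e+00] F [-0.8 -0.2 -0.7] gap 15.0
d world [ 0.6  1.5 -3. ] tool units [0.003 0.015 0.008]
dr units [ 0.0005 -0.0003  0.0001]
```

Request:
send_rows(
  dr=[
    [0, 0, 0],
    [0, 0, 0],
    [0, 0, 0],
  ],
  translation=[
    [0, 0.008, 0],
    [0, 0.008, 0],
    [0, 0.008, 0],
  ],
  fingers=[1, 1, 1],
)

```text
t: 9.75
tool_pos: [586.2, -72.5, 78.8]
orientation: [0.708, 0.001, -0.0, -0.706]
wrist_force: [-9.7, 0.8, 32.0]
finger_gap: 14.8
```

```bash
python3 -c "
from h import *
rep([586.7,-71,79],0.003)"
```

```text
t 9.75 pos [586.2 -72.5  78.8] yaw 0.09 down [ 7.0e-04 -2.3e-03 -1.0e+00] F [-9.7  0.8 32. ] gap 14.8
d world [0.5 1.5 0.2] tool units [ 0.003 -0.001  0.008]
dr units [ 0.0007 -0.0004  0.0002]
```

Request:
send_rows(
  dr=[
    [0, 0, 0],
    [0, 0, 0],
  ],
  translation=[
    [0, 0.005, 0],
    [0, 0.005, 0],
  ],
  fingers=[1, 1],
  grip_force=90,
)

```text
t: 9.95
tool_pos: [586.1, -72.5, 79.1]
orientation: [0.708, 0.001, 0.0, -0.706]
wrist_force: [-3.8, 0.5, 8.8]
finger_gap: 14.7
```

```bash
python3 -c "
from h import *
rep()
for i in range(8):
  get_image('top'); rep()
cv2.imwrite('pics/s1.png',np.vstack([cv2.resize(get_image('side')[180:340,180:420],None,fx=2.4,fy=1.7)[:300],cv2.resize(get_image('top')[175:295,265:435],(576,300))]))
rep()"
```

```text
t 9.95 pos [586.1 -72.5  79.1] yaw 0.09 down [ 0.0019 -0.0032 -1.    ] F [-3.8  0.5  8.8] gap 14.7
t 10.0 pos [586.2 -72.5  79.1] yaw 0.09 down [ 0.0019 -0.0032 -1.    ] F [-4.  -0.3 11.4] gap 14.7
t 10.05 pos [586.2 -72.5  79. ] yaw 0.09 down [ 0.0019 -0.0032 -1.    ] F [-4.3 -0.6 11.4] gap 14.4
t 10.1 pos [586.2 -72.5  79. ] yaw 0.09 down [ 0.0018 -0.0032 -1.    ] F [-3.7 -0.4 11.2] gap 14.9
t 10.15 pos [586.1 -72.5  79. ] yaw 0.09 down [ 0.0017 -0.0032 -1.    ] F [-3.6 -0.8 11. ] gap 14.6
t 10.2 pos [586.2 -72.5  79.1] yaw 0.09 down [ 0.0018 -0.0032 -1.    ] F [-3.4 -0.  11.2] gap 14.7
t 10.25 pos [586.1 -72.5  79.1] yaw 0.09 down [ 0.0018 -0.0032 -1.    ] F [-3.9  0.  11.3] gap 14.7
t 10.3 pos [586.2 -72.5  79. ] yaw 0.09 down [ 0.0018 -0.0031 -1.    ] F [-4.1 -0.5 10.9] gap 15.2
t 10.35 pos [586.2 -72.5  79. ] yaw 0.08 down [ 0.0018 -0.0032 -1.    ] F [-3.4  0.1 10.9] gap 14.7
t 10.45 pos [586.2 -72.5  79. ] yaw 0.08 down [ 0.0018 -0.0032 -1.    ] F [-3.7  0.3 10.9] gap 14.7
```

View pics/s1.png

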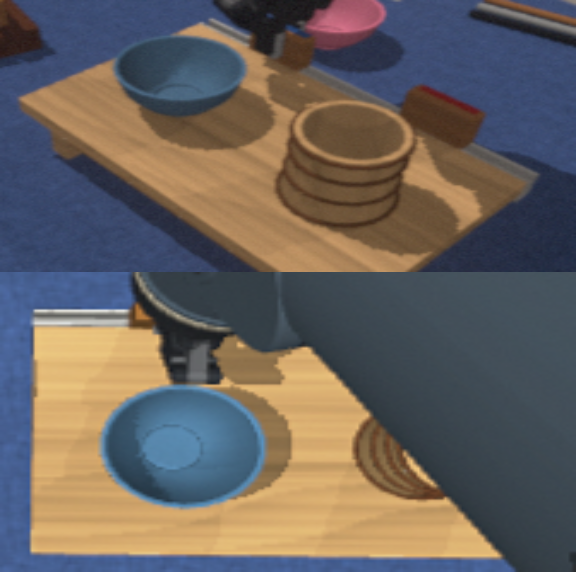

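Request:
send_rows(
  dr=[
    [0, 0, 0],
    [0, 0, 0],
  ],
  translation=[
    [0, 0.007, 0],
    [0, 0.007, 0],
  ],
  fingers=[1, 1],
)

```text
t: 10.65
tool_pos: [586.2, -72.5, 79.0]
orientation: [0.709, 0.002, 0.001, -0.706]
wrist_force: [-5.3, -0.9, 17.0]
finger_gap: 14.8
```

```bash
python3 -c "
from h import *
rep()
for i in range(5): get_image('top')
rep()
F=manip.state()['wrist_force'][2]
if 8<F<40: print(manip.job_done())"
```

```text
t 10.65 pos [586.2 -72.5  79. ] yaw 0.07 down [ 0.0031 -0.0042 -1.    ] F [-5.3 -0.9 17. ] gap 14.8
t 10.9 pos [586.2 -72.5  79. ] yaw 0.08 down [ 0.0031 -0.0042 -1.    ] F [-6.   0.1 15.4] gap 14.7
the job is handed in; nothing more can be done
None
```

I took the blue-card holder out of the grooved block and lowered it, card outwards, into the rail in front of the blue bowl. I felt the way down in small steps. The job is handed in with the fingers still gripping the holder and pressing it down.

**Last checks:**
- **Seating:** The tool stopped at z = 79.0, exactly the fully home height, and the holder is upright within about 0.005 rad.
- **Position along the rail:** The holder is at y = -72.5. The cameras put the bowl's middle at -70 and -73, so it is within 3 mm of centre.
- **Pressure and grip:** The downward push held steady at about 15 N, with the grip set to 90 N. The hardest push on the way down was about 32 N, when it first touched bottom.
- **Neighbours:** In the last side and top views the bowl, pot and red holder showed no visible shift, though the arm hid part of the pot and all of the red holder from above. I did not look at the yellow holder again after the lift.

**Where the readings disagreed:** Estimates of the rail's middle ranged from about x = 584 to 587.5. The tongue still went in without contact, but about 6 N of sideways force remains, so it may be lightly touching one side of the channel.

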